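# Close a perfume sample case: shut the shell, tuck in the cover plate and hold it flat

### The arm

A 6-joint arm with a two-finger parallel gripper is mounted at the origin on the work surface. World frame = base frame: x ahead of the robot, y to its left, z up, the work surface at z = 0. Lengths are in m, angles in rad, forces in N, time in s.
With the tool pointing down it reaches from about 0.325 to 0.925 m from the base axis. Payload 3.1 kg.
Tool frame: the origin (TCP) lies between the finger pads; the fingertips stand 22 mm ahead of it and the grasp point (between the pads) lies 3 mm ahead of it (arm.tip_extent is the distance from the TCP to the fingertips, in m); z points along the fingers, y is the line along which they close (so a half turn about z gives the same grasp; the last joint's range is limited). The gripper opens to 85 mm and grips with 20 to 120 N. Pads are 22 mm wide; open, the fingers measure 114 mm over their backs; the gripper's body (76 mm by 85 mm) begins 54 mm behind the grasp point. The pads swing forward as they close: fully open they stand 13 mm farther back than shut.
Start: joints at [1.137, 0.217, 1.613, -0, 1.311, -0.112], TCP at [0.198, 0.593, 0.253] pointing down, gripper open.
Joint ranges: [-2.75, 2.75], [-0.78, 2.1], [0.31, 2.55], [-1.13, 4.27], [0.13, 2.63], [-2.58, 2.58]. Speed limits (rad/s): [2.79, 2.79, 3.14, 3.14, 3.14, 3.14].

### API

Orientations are given as a rotation vector (axis times angle).
In Python, from rig import arm, optics, close_job gives the robot as it stands.
- The arm moves only by the tool move_arm, never from a script. Its arguments are lists of equal length, an entry for each row: "offset": the shift along the tool's x, y, z in cm, a list of three; "rot": the turn, a rotation vector about the tool's x, y, z in rad, a list of three; "claw": the closure, from 0 (fully open) to 1 (shut). In form: {"offset": [[dx, dy, dz], ...], "rot": [[ax, ay, az], ...], "claw": [claw, ...]}. A call has 1 to 20 rows; each row shifts and turns the commanded pose from where the row before left it, along the tool's axes as they then stand; what a row does not reach is not made up. A row lasts 1/10 s, in which the tool goes at most 50 mm and 8.59 degrees, less where a joint would pass 70% of its speed; a pose out of reach is approached as far as the arm can. A call is refused whole if a number of a shift passes 5 or a number of a turn 0.15, either way. A call with a gripper value outside its range is refused whole. The fingers move at their own pace and stop on an object; the grip force is fixed at half the most. Time passes only in rows, so rows that do not move let the fingers close. It gives the time, the measured TCP pose, the force, the opening and the grip force at its end, in the units of the state.
- arm.observe(): the state, without advancing time (a new reading comes with each control period).
- optics.get_image(name): name is "scene" or "side" or "wrist"; returns a dict with "pixels" (384x512x3 uint8, blue, green, red), "fov_y" (degrees; the focal length in pixels is half the picture's height over the tangent of half this angle, whatever the lens; pixels are square), "cx", "cy" (the principal point, pixels), "k1" (the pictures are not rectified: a ray, as slopes to the right and down, at radius r is drawn at 1 + k1 r^2 times it, then the intrinsics apply), "eye" and "rotation" of the camera in the world; the wrist camera has in their place "T_tool_cam" (4x4, takes a point from camera to tool coordinates, whose origin is the TCP and whose axes are the flange's). Camera axes: x right, y up, looking along -z (the intrinsics and any distortion apply to the point x, -y, -z); pixel columns grow to the right and rows downward; lengths in m; the calibration is good to about 2 mm. A picture is of the moment at which its call begins: read the wrist's pose just before it. There is no depth.
- close_job(): hands the job in; it is judged then, once.
The state is a dict: "time": time; "joint_positions": joint angles; "joint_velocities": joint speeds; "tau": joint torques, N m; "tool_pos": TCP position; "tool_rot": TCP orientation; "wrist_force": force on the tool from outside, world axes, zero at the start; "torque": the same for the moment, N m; "grip_width": finger opening in m; "gripper_force": force on a finger pad.
Only numpy, scipy, OpenCV 4.12 (cv2) and the standard library are available. Lean on these libraries where they do the work, as an engineer would, in place of code of your own. Each camera call takes 0.05 s, during which the arm holds its last target. There are 200 camera calls.

### The job

Close up the grey perfume sample case: first shut its hinged white lid fully onto the lower shell, then take the loose brass-toned aluminium cover plate by its rib and slide its far edge about 2 cm under the lid's front lip without lifting the lid, square to the case and between its side walls. Finish while still holding the plate, pressed flat on the case's deck, so that the sprung bar underneath stays pushed fully down; do not let go. Leave everything else on the counter where it stands.

Things in the scene. Friction and masses are not known exactly. Their poses are not given: they have to be found in the camera images.
- case: Grey plastic sample case fixed on the counter, 210 mm (x) by 180 mm (y). Origin: centre of its underside, on the counter; +x points to its hinge side, away from the robot; z up. Its yaw varies. Front part (x -105 to +13 mm): a flat deck, see deck. Rear part (x +19 to +99 mm): lower shell full of small sample tubes, rim 43 mm up.
- deck (a point): Point on the deck's upper face, 30 mm above the counter, at case x = -50 mm, y = 0: where the plate's centre finally lies. Axes as the case's. The deck is open at the front, lies between side walls 43 mm high with inner faces at y = +-81 mm, and ends at a stop at case x = +13 mm. A sprung bar lies across it (bar).
- lid (a joint): White upper shell half hinged at the far side of the case, 0.2 kg. 0 rad = shut, seated edge to edge on the lower shell; grows as its front rises (starts at 0.75 to 1.1). Some hinge friction: it stays put above about 0.6 rad and sinks shut below about 0.4; 1 to 3 N on its outside near the front closes it.
- hinge (a point): Middle of the lid's hinge line, which runs along y: case x = +105 mm, 43 mm up; axes as the case's. The shut lid is 180 mm wide, its shell top 24 mm above this line and reaching 92 mm to the front; then comes the flat lip, 4 mm thick, its underside level with the hinge line, its front edge 120 mm from it.
- lip_mid (a point): Middle of the lower front edge of the lid's lip; turns with the lid. When shut it is at case x = -15 mm, y = 0, 43 mm above the counter, so there is a 13 mm gap between lip and deck.
- bar (a joint): Sprung steel bar across the deck, 10 mm (x) by 110 mm (y), centred at case x = -85 mm, y = 0. 0 = up, 4 mm proud of the deck (top 34 mm above the counter); 0.004 = pushed fully down, level with the deck. 3 N starts it moving, 6.5 N keeps it fully down; the plate's weight alone does not.
- rib_mid (a point): Centre of the upright rib of the cover plate: 12 mm thick (x), 60 mm long (y), 28 mm high above the plate's upper face. This point is 18 mm above the plate's underside (rib top: 32 mm), on its centre line, 75 mm behind the far edge and 35 mm ahead of the near edge. Axes as the plate's: x to the far edge, z up.
- plate_edge (a point): Middle of the far edge of the loose brass-toned plate, 2 mm above its underside. Plate 110 (x) by 150 (y) by 4 mm thick, 0.2 kg +-20 %, starts flat on the counter left or right of the case, far edge away from the robot. Tucked 2 cm, this point is at case x = +5 mm and the near edge is flush with the case's front.
- carton: Bystander, leave alone: plain cardboard box, 100 x 130 x 45 mm high, on the other side of the case from the plate. Origin at the centre of its underside.
- bottle_tall: Bystander, leave alone: amber perfume bottle, 60 mm across, 150 mm high. Origin at the centre of its underside.
- jar: Bystander, leave alone: closed glass jar, 80 mm across, 90 mm high. Origin at the centre of its underside.
- bottle_small: Bystander, leave alone: small clear bottle, 44 mm across, 85 mm high. Origin at the centre of its underside.
- tube_stand: Bystander, leave alone: wooden block 50 x 110 mm with four upright tubes, 100 mm high. Origin at the centre of its underside.
- mug: Bystander, leave alone: white mug, 76 mm across, 90 mm high. Origin at the centre of its underside.
- tray: Bystander, leave alone: empty wooden tray, 160 x 120 x 30 mm high. Origin at the centre of its underside.
Things that resemble listed ones, but are neither listed nor needed, are in the scene too. What is shaped like the part that bears rib_mid but green or turquoise is not meant.

How it is judged:
On the way, in this order (a step that is already met when the one before it is completed fails the run):
1. the lid is shut on the lower shell (value of joint lid below 0.03 rad and velocity of joint lid below 0.1 rad/s), for 0.3 s.
2. the plate's far edge is under the lip, the lid still down (x of plate_edge in the frame of case above -0.004 m and z of plate_edge in the frame of case between 0.026 and 0.043 m and y of plate_edge in the frame of case between -0.012 and 0.012 m and angle between the x axis of plate_edge and the x axis of case, either way round below 0.08 rad and value of joint lid below 0.06 rad), for 0.2 s.
At the end, for the whole second after the job is handed in: Lid shut (under 0.03 rad); plate's far edge at least 11 mm under the lip, centred within 12 mm and square within 0.08 rad, lying flat (within 0.03 rad) on the deck; sprung bar at least 3 of its 4 mm down; the fingers still holding the plate, which is at rest (x of plate_edge in the frame of case above -0.004 m and z of plate_edge in the frame of case between 0.026 and 0.035 m and y of plate_edge in the frame of case between -0.012 and 0.012 m and angle between the x axis of plate_edge and the x axis of case, either way round below 0.08 rad and angle between plate_edge's own z axis and vertical below 0.03 rad and value of joint bar above 0.003 m and value of joint lid below 0.03 rad and contact force between the fingers and plate above 2 N and linear speed of plate below 0.02 m/s); the arm keeps its last pose, push and grip.
It fails at once if the lid is lifted (over 0.06 rad, 7 mm at the lip) while the plate's edge is in under it (x of plate_edge in the frame of case between -0.01 and 0.06 m and y of plate_edge in the frame of case between -0.08 and 0.08 m and z of plate_edge in the frame of case below 0.065 m and value of joint lid above 0.06 rad).
It fails at once if something else on the counter is moved (over 30 mm) or knocked over (distance of any of carton, bottle_tall, jar, bottle_small, tube_stand, mug, tray from where it was at the start of the episode above 0.03 m or angle between any of carton, bottle_tall, jar, bottle_small, tube_stand, mug, tray's own z axis and vertical above 0.5 rad).
It also fails if it takes over 54 s, if anything falls off the work surface, if the arm or the gripper's body presses on something with over 40 N, if the wrist force passes 120 N, or if a joint passes its speed limit or range.

## Working session

There is one attempt and no reset: what is moved stays moved. The work goes in short steps, Python scripts to look and compute and a tool call to move; the robot and the scene stay as the last step left them, time stands still between calls to the robot, and variables do not carry over. Pictures are saved under pics/ and viewed, at most 10 in all, crops included, and the job is handed in when it is done.

Besides the shell and the picture viewer there is one more tool, called after "Emit:" by a JSON object that holds its "fn" and its "kwargs". move_arm: Moves the arm, as the interface text tells. Its arguments: {"type":"object","properties":{"offset":{"type":"array"},"rot":{"type":"array"},"claw":{"type":"array"}},"required":["offset","rot","claw"]}

```bash
ls; mkdir -p pics
cat > h.py <<'E'
import numpy as np, cv2
from scipy.spatial.transform import Rotation as R
from rig import arm, optics
def cam(name):
    s=arm.observe(); d=optics.get_image(name)
    if name=="wrist":
        T=np.eye(4); T[:3,:3]=R.from_rotvec(s["tool_rot"]).as_matrix(); T[:3,3]=s["tool_pos"]
        T=T@np.array(d["T_tool_cam"]); d["eye"]=T[:3,3]; d["rotation"]=T[:3,:3]
    r=np.array(d["rotation"]); d["eye"]=np.array(d["eye"])
    d["rotation"]=r if r.shape==(3,3) else R.from_rotvec(r).as_matrix()
    d["f"]=192/np.tan(np.radians(d["fov_y"])/2)
    return d
def KD(d):
    return np.array([[d["f"],0,d["cx"]],[0,d["f"],d["cy"]],[0,0,1.]]),np.array([d["k1"],0,0,0.])
def onz(d,uv,z):
    K,D=KD(d); p=cv2.undistortPoints(np.array(uv,float).reshape(-1,1,2),K,D)[:,0]
    v=np.c_[p[:,0],-p[:,1],-np.ones(len(p))]@d["rotation"].T
    z=np.broadcast_to(z,len(p)); return d["eye"]+v*((z-d["eye"][2])/v[:,2])[:,None]
def proj(d,P):
    K,D=KD(d); c=(np.atleast_2d(P)-d["eye"])@d["rotation"]
    return cv2.projectPoints(c*[1,-1,-1],np.zeros(3),np.zeros(3),K,D)[0][:,0]
E
python3 - <<'E'
from h import *
for n in("scene","side"):
    d=cam(n); print(n,d["eye"],d["rotation"].round(2).tolist(),d["fov_y"],d["k1"],d["cx"],d["cy"])
    cv2.imwrite(f"pics/{n}0.png",cv2.resize(d["pixels"],(800,600),interpolation=cv2.INTER_CUBIC))
print(arm.observe())
E
```

```text
pics
scene [1.10904566 0.5551006  1.0465969 ] [[-0.69, -0.57, 0.45], [0.73, -0.54, 0.43], [0.0, 0.62, 0.78]] 51.74972431959445 0.011435315205206135 252.17287090512656 195.73613629001377
side [ 0.06991235 -0.72897373  1.10674767] [[0.83, 0.42, -0.36], [-0.55, 0.63, -0.55], [-0.0, 0.65, 0.76]] 53.77897083585407 -0.07770951225182379 254.82671479556961 193.65367627283624
{'time': 0.1, 'joint_positions': array([ 1.13680489e+00,  2.17698209e-01,  1.61482144e+00, -1.98474911e-05,
        1.31130469e+00, -1.12158366e-01]), 'joint_velocities': array([ 8.09792671e-04, -8.03350811e-04, -1.53676198e-03, -6.52471932e-04,
       -9.49979639e-05, -1.74581103e-03]), 'tau': array([-3.69011268e-04, -3.98075831e+01, -3.04970849e+01, -1.37407783e-04,
        4.15197050e-03,  1.15560536e-05]), 'tool_pos': array([0.19735062, 0.59227673, 0.25206176]), 'tool_rot': array([-0.5032536 , -3.10042956,  0.00338313]), 'wrist_force': array([-0.26131893,  0.35892461, -0.41593634]), 'torque': array([-0.03490584,  0.02312382, -0.00432283]), 'gripper_force': 0.0, 'grip_width': 0.08548327845092195}
```

View pics/scene0.png

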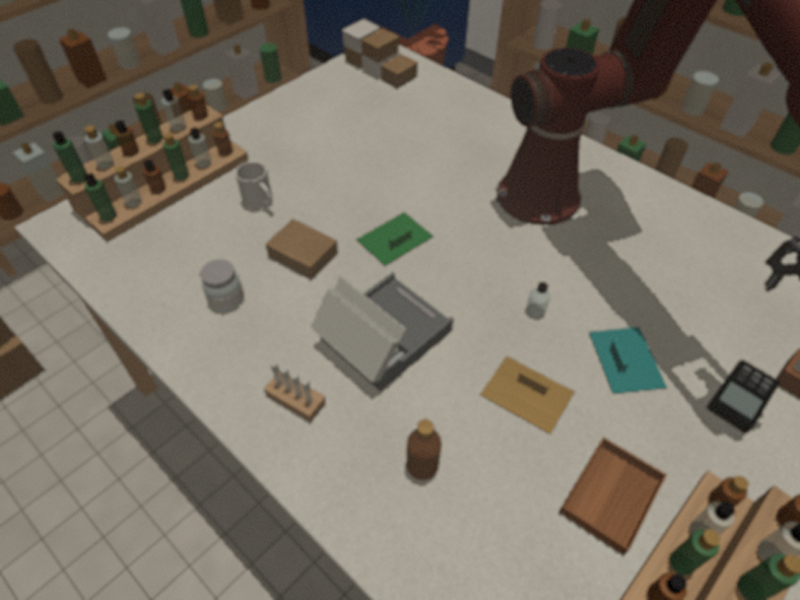

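View pics/side0.png

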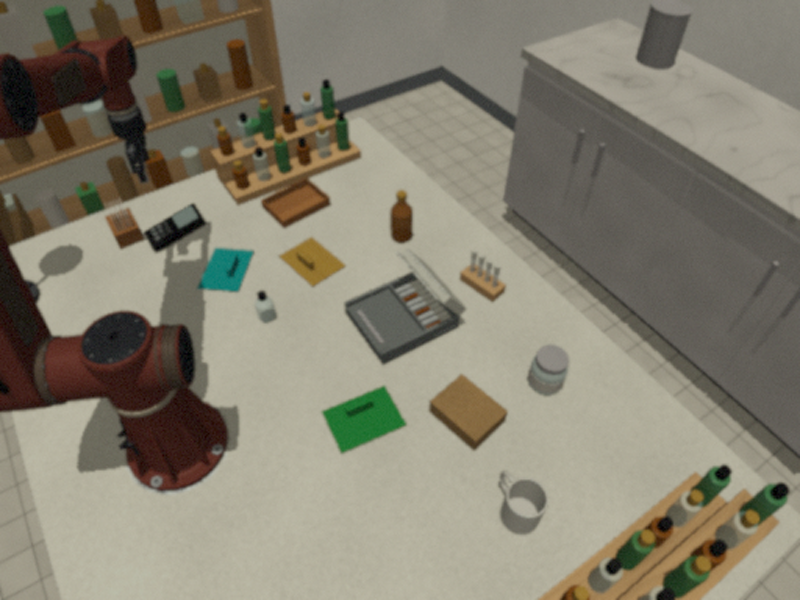

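The scene view shows the brass plate at (528,393) with its rib at (533,384), and the case at (385,325) with its lid half open. In the side view the plate is at (312,261) and the case at (402,315), with front corners (347,310) and (385,358).

Run:
```python
from h import *
for n,pt in (("side",[(347,309),(385,359),(459,316),(312,261)]),("scene",[(393,277),(452,322),(378,383),(528,393)])):
    d=cam(n); uv=np.array(pt)*.64
    print(n,onz(d,uv,[.043]*3+[.002]).round(3).tolist())
    h=cv2.cvtColor(d["pixels"],cv2.COLOR_BGR2HSV)
    m=cv2.inRange(h,(14,90,60),(28,255,255)); 
    m=cv2.morphologyEx(m,cv2.MORPH_CLOSE,np.ones((7,7)))
    c=[x for x in cv2.findContours(m,0,2)[0] if cv2.contourArea(x)>300]
    for x in c:
        r=cv2.minAreaRect(x); 
        e=cv2.approxPolyDP(x,6,True)[:,0]
        print(cv2.contourArea(x),r, onz(d,e,.004)[:,:2].round(3).tolist())
    b=cv2.resize(d["pixels"][150:270,170:390] if n=="scene" else d["pixels"][130:250,150:350],None,fx=3.6,fy=3.6,interpolation=cv2.INTER_CUBIC)
    cv2.imwrite(f"pics/{n}1.png",b)
a=cv2.imread("pics/scene1.png");b=cv2.imread("pics/side1.png");
w=780; cv2.imwrite("pics/both.png",np.vstack([a[:300,:720],cv2.copyMakeBorder(b,0,0,0,0,0)[100:400,:720]]) )
```

```text
side [[0.464, 0.086, 0.043], [0.461, -0.084, 0.043], [0.671, -0.076, 0.043], [0.485, 0.312, 0.002]]
5556.0 ((423.8654479980469, 361.53533935546875), (66.26239776611328, 149.56674194335938), 50.97432327270508) [[0.898, -0.804], [0.898, -0.729], [0.816, -0.686], [0.84, -0.643], [0.423, -0.642], [0.578, -0.75], [0.68, -0.746], [0.675, -0.791], [0.619, -0.78], [0.663, -0.812]]
1198.5 ((298.8406982421875, 262.110595703125), (42.426513671875, 31.98451042175293), 41.18592834472656) [[0.593, -0.19], [0.485, -0.229], [0.51, -0.347], [0.618, -0.313]]
626.5 ((199.3508758544922, 166.66574096679688), (33.67122268676758, 23.562423706054688), 41.987213134765625) [[0.521, 0.394], [0.422, 0.366], [0.45, 0.233], [0.545, 0.256]]
1461.0 ((82.94058227539062, 124.59405517578125), (51.64406204223633, 79.78797149658203), 50.710594177246094) [[0.35, 0.945], [0.278, 1.058], [0.202, 0.959], [0.173, 1.091], [0.118, 0.961], [-0.03, 0.964], [-0.025, 0.858], [0.024, 0.849], [0.04, 0.978], [0.14, 0.846], [0.12, 0.775], [0.071, 0.8], [0.084, 0.65], [0.13, 0.657], [0.15, 0.848], [0.332, 0.85]]
2170.0 ((24.02284622192
[... 3447 characters left out ...]
.247], [0.52, -1.248], [0.498, -1.426], [0.571, -1.424], [0.514, -1.618], [0.564, -1.642], [0.738, -1.248], [0.797, -1.256], [0.829, -1.188], [-0.051, -1.194], [-0.015, -1.028], [0.111, -0.871], [0.148, -0.885], [0.096, -0.994], [0.195, -0.863], [0.254, -0.877], [0.22, -0.997], [0.323, -0.86], [0.336, -1.081], [0.421, -0.973], [0.459, -1.002], [0.537, -0.874], [0.522, -0.991], [0.587, -1.038], [0.681, -0.871], [0.707, -0.936], [0.779, -0.893], [0.775, -0.997], [0.844, -0.858], [0.853, -0.996], [0.894, -0.996], [0.929, -0.874], [0.96, -0.906], [1.041, -0.733], [1.024, -0.708], [1.005, -0.801], [0.949, -0.848], [0.839, -0.853], [0.82, -0.644], [0.422, -0.647], [0.339, -0.854], [0.006, -0.861]]
```

View pics/both.png

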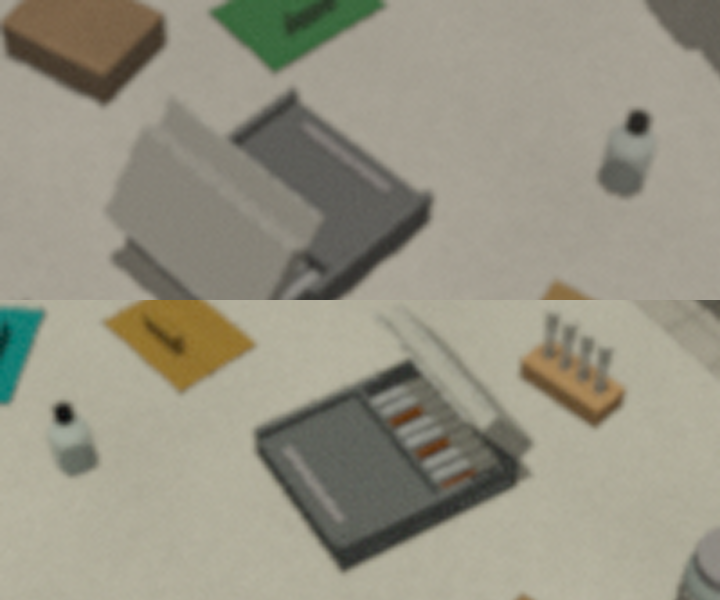

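The crop shows the case's front top corners at (430,195) and (293,92) in the scene view, and at (258,432) and (345,553) in the side view. The light bar is visible in both.

Run:
```python
from h import *
S=lambda p:np.array(p)/3.6+[170,150]
T=lambda p:(np.array(p)+[0,-200])/3.6+[150,130]
z=[.043,.043,.034,.034]
for n,uv in (("scene",S([(430,194),(293,92),(390,190),(303,125)])),("side",T([(258,432),(345,553),(287,448),(342,522)]))):
    d=cam(n);print(n,onz(d,uv,z).round(3).tolist())
    if n=="scene": print(onz(d,S([(170,97),(322,218)]),.12).round(3).tolist())
    else: print(onz(d,T([(515,470)]),.043).round(3).tolist())
s=arm.observe(); print(R.from_rotvec(s["tool_rot"]).as_matrix().round(3).tolist())
d=optics.get_image("wrist"); print(np.array(d["T_tool_cam"]).round(3).tolist(),d["fov_y"])
```

```text
scene [[0.472, 0.114, 0.043], [0.468, -0.057, 0.043], [0.488, 0.081, 0.034], [0.486, -0.027, 0.034]]
[[0.595, -0.083, 0.12], [0.6, 0.1, 0.12]]
side [[0.471, 0.101, 0.043], [0.463, -0.077, 0.043], [0.488, 0.073, 0.034], [0.484, -0.038, 0.034]]
[[0.661, -0.085, 0.043]]
[[-0.949, 0.316, -0.0], [0.316, 0.949, -0.001], [0.0, -0.001, -1.0]]
[[0.0, 0.959, 0.284, 0.071], [1.0, -0.001, 0.001, 0.002], [0.001, 0.284, -0.959, -0.12], [0.0, 0.0, 0.0, 1.0]] 71.46717886451978
```

Emit:
{"fn": "move_arm", "kwargs": {"offset": [[-3.9,-2.74,0],[-3.9,-2.74,0],[-3.9,-2.74,0],[-3.9,-2.74,0],[-3.9,-2.74,0],[-3.9,-2.74,0],[-3.9,-2.74,0],[-3.9,-2.74,0],[-3.9,-2.74,0],[-3.9,-2.74,0],[-3.9,-2.74,0],[-3.9,-2.74,0],[-3.9,-2.74,0],[-3.9,-2.74,0],[-3.9,-2.74,0],[0,0,0],[0,0,0],[0,0,0]], "rot": [[0,0,0],[0,0,0],[0,0,0],[0,0,0],[0,0,0],[0,0,0],[0,0,0],[0,0,0],[0,0,0],[0,0,0],[0,0,0],[0,0,0],[0,0,0],[0,0,0],[0,0,0],[0,0,-0.145],[0,0,-0.145],[0,0,0]], "claw": [0,0,0,0,0,0,0,0,0,0,1,1,1,1,1,1,1,1]}}

```text
time: 2.15
tool_pos: [0.6228, 0.0174, 0.253]
tool_rot: [-0.052, -3.141, -0.0]
wrist_force: [0.7, -0.1, -0.3]
grip_width: -0.0
gripper_force: 0.0
```

Run:
```python
from h import *
d=cam("wrist"); cv2.imwrite("pics/w1.png",cv2.resize(d["pixels"],(800,600),interpolation=cv2.INTER_CUBIC))
s=arm.observe();print(s["tool_pos"],R.from_rotvec(s["tool_rot"]).as_matrix().round(3).tolist(),s["time"],s["joint_positions"].round(2))
```

```text
[0.62262675 0.017761   0.25313935] [[-0.999, 0.035, -0.0], [0.035, 0.999, 0.0], [0.0, 0.0, -1.0]] 2.2 [-0.08  0.21  1.62  0.    1.31 -1.62]
```

View pics/w1.png

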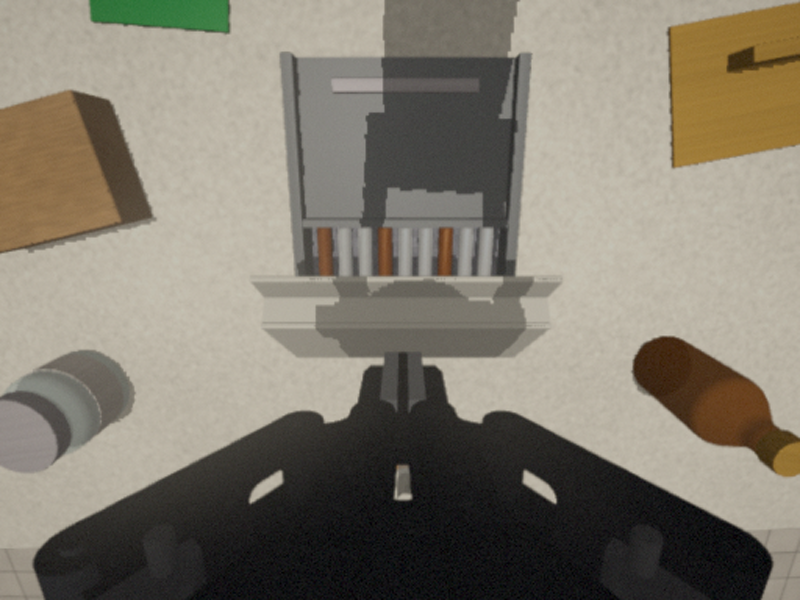

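Wrist view (up is toward the robot): front wall corners at (283,53) and (530,53), bar from (332,85) to (479,85). The lip's front edge is at row 277, columns 250–562, and the plate is at upper right.

Run:
```python
from h import *
from scipy.optimize import least_squares
d=cam("wrist")
g=lambda p:np.array(p)*.64
c=onz(d,g([(283,53),(530,53)]),.043);b=onz(d,g([(332,85),(479,85)]),.034);st=onz(d,g([(302,221),(518,221)]),.043)
print(c.round(4).tolist(),b.round(4).tolist(),st.round(4).tolist(),"yaw",[np.arctan2(v[1][0]-v[0][0],v[0][1]-v[1][1])*1 for v in (c,b,st)])
# lip: height from its 180 mm width
for z in(.12,.13,.14,.15,.16):
    l=onz(d,g([(250,278),(562,278)]),z); print(z,np.linalg.norm(l[1]-l[0]).round(4),l.mean(0).round(4))
```

```text
[[0.465, -0.0602, 0.043], [0.471, 0.115, 0.043]] [[0.4854, -0.0283, 0.034], [0.4892, 0.0806, 0.034]] [[0.5834, -0.0583, 0.043], [0.5892, 0.111, 0.043]] yaw [np.float64(3.1069575292283207), np.float64(3.106934792626187), np.float64(3.107235520449365)]
0.12 0.1953 [0.6134 0.0217 0.12  ]
0.13 0.1876 [0.611  0.0217 0.13  ]
0.14 0.1799 [0.6085 0.0217 0.14  ]
0.15 0.1721 [0.6061 0.0217 0.15  ]
0.16 0.1644 [0.6037 0.0217 0.16  ]
```

Emit:
{"fn": "move_arm", "kwargs": {"offset": [[-0.8,0.3,4],[0,0,4],[0,0,2],[1.0,0,0.7],[0.9,0,0.7],[0.7,0,0.8],[0.7,0,0.8],[0.6,0,0.8],[0.4,0,0.8],[0.4,0,0.8],[0.4,0,0.7],[0.3,0,0.8],[0.3,0,0.8],[0.2,0,0.6],[0,0,0],[0,0,0]], "rot": [[0,0,0],[0,0,0],[0,0,0],[0,0,0],[0,0,0],[0,0,0],[0,0,0],[0,0,0],[0,0,0],[0,0,0],[0,0,0],[0,0,0],[0,0,0],[0,0,0],[0,0,0],[0,0,0]], "claw": [1,1,1,1,1,1,1,1,1,1,1,1,1,1,1,1]}}

```text
time: 3.85
tool_pos: [0.5725, 0.0227, 0.0707]
tool_rot: [0.05, 3.14, -0.0]
wrist_force: [0.8, -0.2, 0.2]
grip_width: -0.0
gripper_force: 0.0
```

Run:
```python
from h import *
d=cam("wrist"); cv2.imwrite("pics/w2.png",d["pixels"])
d=cam("side"); cv2.imwrite("pics/s2.png",cv2.resize(d["pixels"][120:260,180:360],None,fx=2.8,fy=2.8,interpolation=cv2.INTER_CUBIC)[:384])
a=cv2.imread("pics/w2.png");b=cv2.imread("pics/s2.png");b=cv2.resize(b,(280,int(b.shape[0]*280/b.shape[1])))
b=cv2.copyMakeBorder(b,0,384-b.shape[0],0,0,0);cv2.imwrite("pics/ws2.png",np.hstack([a,b]))
s=arm.observe();print(s["tool_pos"],s["wrist_force"])
```

```text
[0.57261692 0.02255456 0.07095619] [-0.5314994  -0.02823882 -0.3516629 ]
```

View pics/ws2.png

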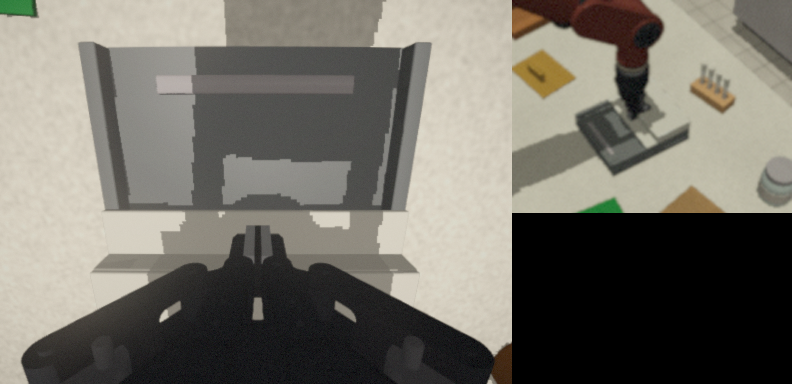

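The picture shows the lid down, with its lip front edge at row 210 (columns 104–408), the bar at row 85 (columns 156–354), and the front corners at (81,44) and (430,44). I'll press lightly to confirm it is shut, and refine the case pose from this close view.

Emit:
{"fn": "move_arm", "kwargs": {"offset": [[0,0,0.15],[0,0,0.15],[0,0,0.15],[0,0,0],[0,0,0]], "rot": [[0,0,0],[0,0,0],[0,0,0],[0,0,0],[0,0,0]], "claw": [1,1,1,1,1]}}

```text
time: 4.45
tool_pos: [0.5727, 0.0226, 0.0689]
tool_rot: [0.05, 3.141, -0.0]
wrist_force: [-6.5, -0.0, 14.4]
grip_width: -0.0
gripper_force: 8.3
```

Run:
```python
from h import *
d=cam("wrist")
im=d["pixels"]; 
# same pixel picks, pose shifted ~by measured
s=arm.observe(); print(s["tool_pos"],s["wrist_force"],s["time"])
dd=dict(d); dd["eye"]=d["eye"]+np.array([.5726,.0226,.07096])-s["tool_pos"]
p=onz(dd,[(81,44),(430,44),(156,85),(354,85),(104,210),(408,210)],[.043,.043,.034,.034,.045,.045]);print(p.round(4).tolist(),np.linalg.norm(p[1::2]-p[::2],axis=1))
print([np.arctan2(-(p[i+1]-p[i])[0],(p[i+1]-p[i])[1]) for i in(0,2,4)])
for z in(.041,.043,.045,.047,.05): l=onz(dd,[(104,210),(408,210)],z);print(z,np.linalg.norm(l[1]-l[0]))
```

```text
[0.57267951 0.02255915 0.06893115] [-6.86157448  0.19042506 15.29137838] 4.5
[[0.4653, -0.0618, 0.043], [0.4709, 0.1142, 0.043], [0.4854, -0.0293, 0.034], [0.4889, 0.0799, 0.034], [0.5538, -0.0656, 0.045], [0.5593, 0.1128, 0.045]] [0.17612674 0.10928742 0.17844022]
[np.float64(-0.03174760785779243), np.float64(-0.03155302847112724), np.float64(-0.030753818570956663)]
0.041 0.18333632618581844
0.043 0.18088827491708112
0.045 0.17844022364834375
0.047 0.17599217237960635
0.05 0.17232009547650026
```

The lid is shut: the tip stands at lip-top height and carries 15 N. Next I go above the plate.

Emit:
{"fn": "move_arm", "kwargs": {"offset": [[0,0,-4],[0,0,-4.5],[0,0,-4.5],[1.66,4.13,0],[1.66,4.13,0],[1.66,4.13,0],[1.66,4.13,0],[1.66,4.13,0],[1.66,4.13,0],[1.66,4.13,0],[0,0,0],[0,0,0],[0,0,0],[0,0,0],[0,0,0],[0,0,0],[0,0,0],[0,0,0],[0,0,0],[0,0,0]], "rot": [[0,0,0],[0,0,0],[0,0,0],[0,0,0],[0,0,0],[0,0,0],[0,0,0],[0,0,0],[0,0,0],[0,0,0],[0,0,0.14],[0,0,0.14],[0,0,0.14],[0,0,0.14],[0,0,0.14],[0,0,0.14],[0,0,0.14],[0,0,0.14],[0,0,0.14],[0,0,0.11]], "claw": [1,1,1,1,0,0,0,0,0,0,0,0,0,0,0,0,0,0,0,0]}}

```text
time: 6.5
tool_pos: [0.465, 0.3153, 0.1959]
tool_rot: [2.032, 2.396, 0.001]
wrist_force: [-0.1, 0.3, 0.5]
grip_width: 0.0854
gripper_force: 0.0
```

Run:
```python
from h import *
d=cam("wrist"); cv2.imwrite("pics/w3.png",cv2.resize(d["pixels"],(800,600),interpolation=cv2.INTER_CUBIC))
s=arm.observe();print(s["tool_pos"],R.from_rotvec(s["tool_rot"]).as_matrix().round(3).tolist())
h=cv2.cvtColor(d["pixels"],cv2.COLOR_BGR2HSV)
m=cv2.morphologyEx(cv2.inRange(h,(14,100,40),(28,255,255)),cv2.MORPH_CLOSE,np.ones((5,5)))
x=max(cv2.findContours(m,0,2)[0],key=cv2.contourArea)
e=cv2.approxPolyDP(cv2.convexHull(x),6,True)[:,0]
print(e.tolist(),onz(d,e,.004)[:,:2].round(4).tolist())
```

```text
[0.4650161  0.31534424 0.19592479] [[-0.161, 0.987, 0.001], [0.987, 0.161, 0.0], [0.0, 0.001, -1.0]]
[[323, 112], [314, 232], [231, 231], [227, 112]] [[0.5273, 0.4], [0.5501, 0.2544], [0.4451, 0.2385], [0.4209, 0.3822]]
```

View pics/w3.png

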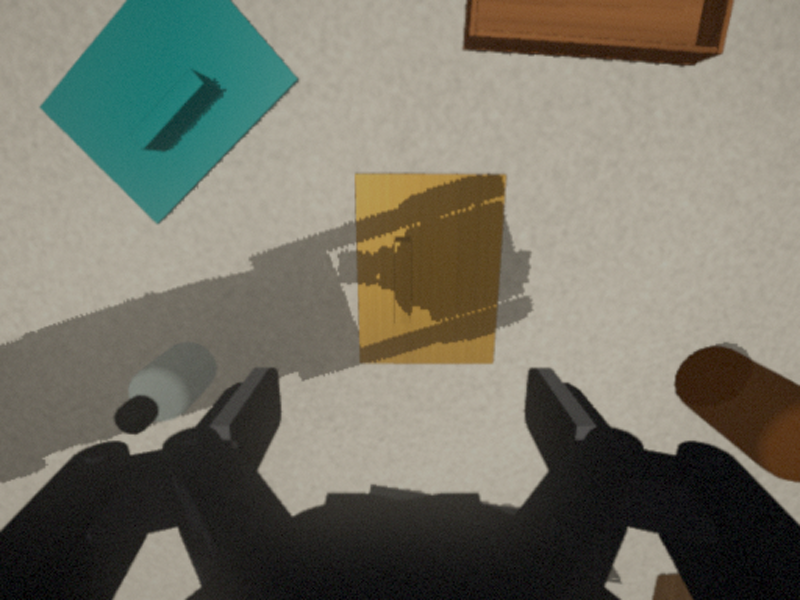

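The plate lies at (358–505, 173–363) with the rib near (402,276). The tool yaw already matches it; the small bottle at (165,385) needs a clearance check.

Run:
```python
from h import *
d=cam("wrist"); g=lambda p:np.array(p)*.64
print(onz(d,g([(190,368),(137,414),(393,276),(411,276)]),[0,.08,.032,.032]).round(4).tolist(), proj(d,[[.4662,.3156,.032]])/.64)
```

```text
[[0.3044, 0.2069, 0.0], [0.3083, 0.2137, 0.08], [0.4593, 0.3198, 0.032], [0.4717, 0.3219, 0.032]] [[401.83165829 283.3423996 ]]
```

Emit:
{"fn": "move_arm", "kwargs": {"offset": [[0,0.1,4],[0,0,4],[0,0,3]], "rot": [[0,0,0],[0,0,0],[0,0,0]], "claw": [0,0,0]}}

```text
time: 6.9
tool_pos: [0.4651, 0.315, 0.0839]
tool_rot: [-2.023, -2.403, 0.002]
wrist_force: [-0.0, 0.3, -0.5]
grip_width: 0.0852
gripper_force: 0.0
```

Run:
```python
from h import *
d=cam("wrist"); cv2.imwrite("pics/w4.png",cv2.resize(d["pixels"],(800,600),interpolation=cv2.INTER_CUBIC))
s=arm.observe();print(s["tool_pos"],proj(d,[[.4662,.3156,.032]])/.64)
```

```text
[0.461568   0.31314187 0.07863987] [[401.96118364 345.50078821]]
```

View pics/w4.png

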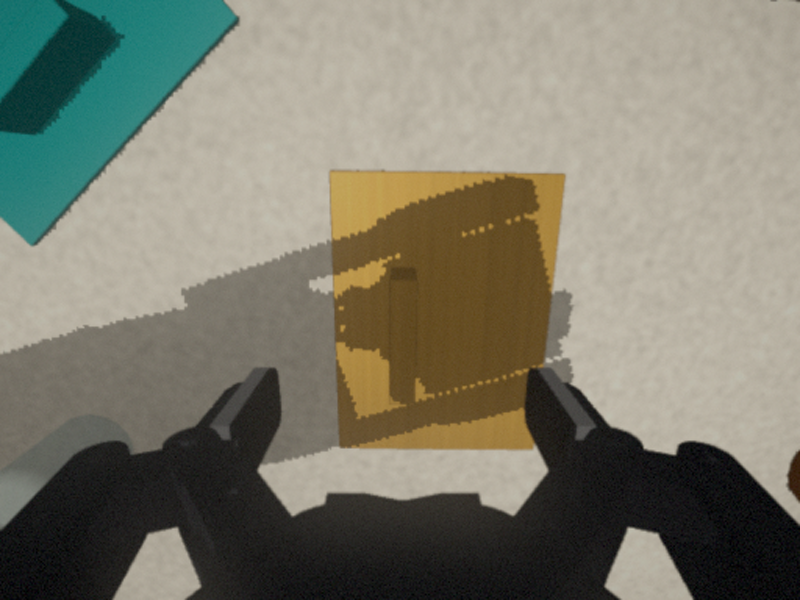

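The rib top, centred at (403,342), matches its prediction (402,345) and lies midway between the fingers. Settle, then descend.

Emit:
{"fn": "move_arm", "kwargs": {"offset": [[0,0,0],[0,0,2],[0,0,2],[0,0,0],[0,0,0]], "rot": [[0,0,0],[0,0,0],[0,0,0],[0,0,0],[0,0,0]], "claw": [0,0,0,0,0]}}

```text
time: 7.45
tool_pos: [0.467, 0.3161, 0.0477]
tool_rot: [2.025, 2.401, 0.004]
wrist_force: [0.9, 0.0, -0.1]
grip_width: 0.0852
gripper_force: 0.0
```

Emit:
{"fn": "move_arm", "kwargs": {"offset": [[0,-0.05,1],[0,0,0.95],[0,0,0],[0,0,0],[0,0,0],[0,0,0],[0,0,0],[0,0,0],[0,0,0],[0,0,0]], "rot": [[0,0,0],[0,0,0],[0,0,0],[0,0,0],[0,0,0],[0,0,0],[0,0,0],[0,0,0],[0,0,0],[0,0,0]], "claw": [0,0,0,1,1,1,1,1,1,1]}}

```text
time: 8.45
tool_pos: [0.4657, 0.3156, 0.0267]
tool_rot: [2.026, 2.401, 0.001]
wrist_force: [-0.6, -0.7, 1.6]
grip_width: 0.0108
gripper_force: 60.9
```

Emit:
{"fn": "move_arm", "kwargs": {"offset": [[0,0,-2],[0,0,-3],[0,0,-3],[0,0,-3],[-2.85,-0.5,0],[-2.85,-0.5,0],[-2.85,-0.5,0],[-2.85,-0.5,0],[-2.85,-0.5,0],[-2.85,-0.5,0],[-2.85,-0.5,0],[-2.85,-0.5,0],[-2.85,-0.5,0],[-2.85,-0.5,0],[0,0,0],[0,0,0],[0,0,0],[0,0,0]], "rot": [[0,0,0],[0,0,0],[0,0,0],[0,0,0],[0,0,0],[0,0,0],[0,0,0],[0,0,0],[0,0,0],[0,0,0],[0,0,0],[0,0,0],[0,0,0],[0,0,0],[0,0,0.1],[0,0,0.095],[0,0,0],[0,0,0]], "claw": [1,1,1,1,1,1,1,1,1,1,1,1,1,1,1,1,1,1]}}

```text
time: 10.25
tool_pos: [0.4633, 0.0261, 0.1357]
tool_rot: [-2.247, -2.194, 0.001]
wrist_force: [1.1, -0.3, -1.4]
grip_width: 0.0108
gripper_force: 60.3
```

Run:
```python
from h import *
d=cam("wrist"); cv2.imwrite("pics/w5.png",cv2.resize(d["pixels"],(800,600),interpolation=cv2.INTER_CUBIC))
s=arm.observe();print(s["tool_pos"],s["wrist_force"],R.from_rotvec(s["tool_rot"]).as_matrix().round(4).tolist())
z=s["tool_pos"][2]-.0227
h=cv2.cvtColor(d["pixels"],cv2.COLOR_BGR2HSV)
m=cv2.morphologyEx(cv2.inRange(h,(14,100,40),(28,255,255)),cv2.MORPH_CLOSE,np.ones((5,5)))
x=max(cv2.findContours(m,0,2)[0],key=cv2.contourArea)
e=cv2.approxPolyDP(cv2.convexHull(x),5,True)[:,0]
print((e/.64).tolist(),onz(d,e,z)[:,:2].round(4).tolist())
```

```text
[0.4634582  0.02618484 0.13586463] [-0.49375078 -0.25955319 -2.11976658] [[0.0241, 0.9997, -0.001], [0.9997, -0.0241, 0.0001], [0.0001, -0.001, -1.0]]
[[623.4375, 171.875], [585.9375, 440.625], [425.0, 496.875], [378.125, 496.875], [315.625, 420.3125], [300.0, 171.875]] [[0.539, 0.099], [0.537, -0.0038], [0.4725, -0.0294], [0.453, -0.0289], [0.43, 0.0082], [0.4325, 0.1013]]
```

View pics/w5.png

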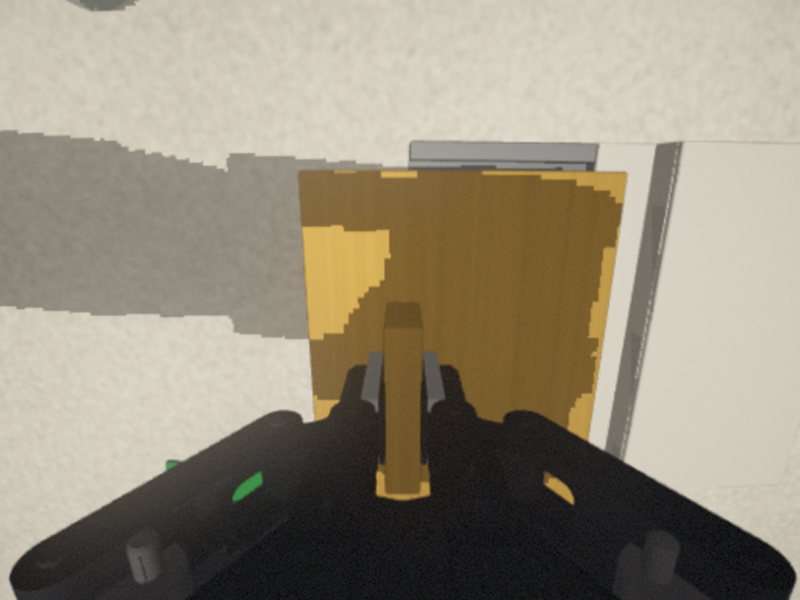

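The plate is held square to the tool, with its far edge at world x≈0.538 (about 2 cm short of the lip) and its left edge at y≈0.101. Lower it onto the level of the gap.

Emit:
{"fn": "move_arm", "kwargs": {"offset": [[0,0,2.5],[0,0,2.5],[0,0,1.5],[0,0,0.5],[0,0,0],[0,0,0],[0,0,0]], "rot": [[0,0,0.008],[0,0,0],[0,0,0],[0,0,0],[0,0,0],[0,0,0],[0,0,0]], "claw": [1,1,1,1,1,1,1]}}

```text
time: 11.0
tool_pos: [0.4652, 0.026, 0.0675]
tool_rot: [2.257, 2.183, 0.003]
wrist_force: [0.9, 0.1, -1.8]
grip_width: 0.011
gripper_force: 60.2
```

Run:
```python
from h import *
d=cam("wrist"); a=cv2.resize(d["pixels"],(512,384))
d2=cam("side"); b=cv2.resize(d2["pixels"][130:260,190:320],(288,288),interpolation=cv2.INTER_CUBIC)
cv2.imwrite("pics/w6.png",np.hstack([a,cv2.copyMakeBorder(b,0,96,0,0,0)]))
s=arm.observe();print(s["tool_pos"],s["wrist_force"],R.from_rotvec(s["tool_rot"]).as_matrix().round(4).tolist())
```

```text
[0.46487722 0.02595775 0.06733701] [ 0.66776141 -0.31045367 -2.10984468] [[0.0338, 0.9994, 0.0021], [0.9994, -0.0338, -0.0002], [-0.0001, 0.0022, -1.0]]
```

View pics/w6.png

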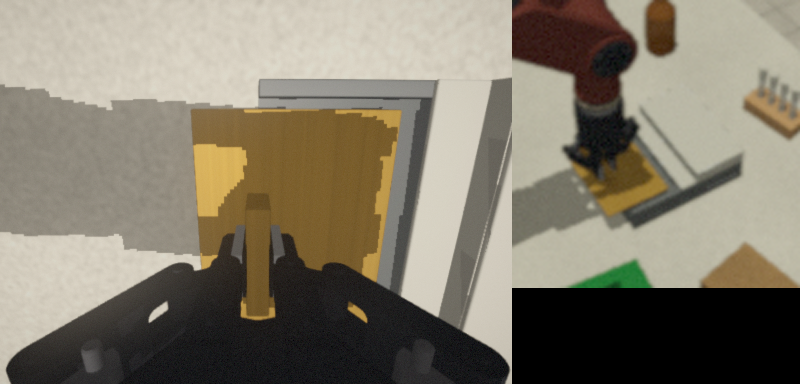

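The plate is down between the walls, its +y edge at row 109 beside the wall's inner edge at row 97. Its far edge is at column 400 against the lip at column 433. Check the gaps.

Run:
```python
from h import *
d=cam("wrist")
p=onz(d,[(400,109),(192,109),(436,81),(260,80),(260,97),(420,98)],[.0446,.0446,.047,.043,.043,.043]);print(p.round(4).tolist())
s=arm.observe();print(s["tool_pos"])
c=np.array([.572,.0229]);y=-.032;Rm=np.array([[np.cos(y),np.sin(y)],[-np.sin(y),np.cos(y)]])
print(((p[:,:2]-c)@Rm.T).round(4).tolist(),Rm@(s["tool_pos"][:2]-c))
```

```text
[[0.542, 0.0986, 0.0446], [0.435, 0.1019, 0.0446], [0.5575, 0.1116, 0.047], [0.4702, 0.1148, 0.043], [0.47, 0.1066, 0.043], [0.5528, 0.1038, 0.043]]
[0.46472598 0.02596582 0.06719581]
[[-0.0324, 0.0747], [-0.1395, 0.0746], [-0.0174, 0.0881], [-0.1047, 0.0886], [-0.1046, 0.0804], [-0.0218, 0.0803]] [-0.10731718 -0.00036794]
```

Emit:
{"fn": "move_arm", "kwargs": {"offset": [[0,0,0.25],[0,0,0.2],[0,0,0],[0,0,0]], "rot": [[0,0,0],[0,0,0],[0,0,0],[0,0,0]], "claw": [1,1,1,1]}}

```text
time: 11.55
tool_pos: [0.4638, 0.026, 0.0616]
tool_rot: [-2.259, -2.183, 0.001]
wrist_force: [-0.6, 0.5, -2.5]
grip_width: 0.0111
gripper_force: 60.2
```

Square and centred. Slide under the lip.

Emit:
{"fn": "move_arm", "kwargs": {"offset": [[0,0.4,0],[0,0.4,0],[0,0.4,0],[0,0.4,0],[0,0.4,0],[0,0.4,0],[0,0.4,0],[0,0.4,0],[0,0.3,0],[0,0.2,0],[0,0,0],[0,0,0]], "rot": [[0,0,0],[0,0,0],[0,0,0],[0,0,0],[0,0,0],[0,0,0],[0,0,0],[0,0,0],[0,0,0],[0,0,0],[0,0,0],[0,0,0]], "claw": [1,1,1,1,1,1,1,1,1,1,1,1]}}

```text
time: 12.75
tool_pos: [0.5008, 0.0248, 0.0617]
tool_rot: [-2.259, -2.183, 0.0]
wrist_force: [-0.1, -0.5, -2.5]
grip_width: 0.011
gripper_force: 60.2
```

Emit:
{"fn": "move_arm", "kwargs": {"offset": [[0,0,0.15],[0,0,0.15],[0,0,0.15],[0,0,0],[0,0,0],[0,0,0]], "rot": [[0,0,0],[0,0,0],[0,0,0],[0,0,0],[0,0,0],[0,0,0]], "claw": [1,1,1,1,1,1]}}

```text
time: 13.35
tool_pos: [0.501, 0.0248, 0.0575]
tool_rot: [-2.259, -2.183, 0.0]
wrist_force: [-1.3, -0.3, 3.2]
grip_width: 0.0108
gripper_force: 61.1
```

Emit:
{"fn": "move_arm", "kwargs": {"offset": [[0,0,0.1],[0,0,0.1],[0,0,0],[0,0,0],[0,0,0]], "rot": [[0,0,0],[0,0,0],[0,0,0],[0,0,0],[0,0,0]], "claw": [1,1,1,1,1]}}

```text
time: 13.85
tool_pos: [0.501, 0.0248, 0.0566]
tool_rot: [-2.258, -2.183, 0.001]
wrist_force: [-6.3, 0.0, 13.6]
grip_width: 0.011
gripper_force: 62.5
```

Emit:
{"fn": "move_arm", "kwargs": {"offset": [[0,0,0.08],[0,0,0],[0,0,0],[0,0,0],[0,0,0]], "rot": [[0,0,0],[0,0,0],[0,0,0],[0,0,0],[0,0,0]], "claw": [1,1,1,1,1]}}

```text
time: 14.35
tool_pos: [0.501, 0.0248, 0.0566]
tool_rot: [-2.258, -2.183, 0.002]
wrist_force: [-8.2, 0.2, 18.3]
grip_width: 0.0109
gripper_force: 63.3
```

Run:
```python
from h import *
a=cam("wrist")["pixels"]
d2=cam("side"); b=cv2.resize(d2["pixels"][130:260,190:320],(288,288),interpolation=cv2.INTER_CUBIC)
d3=cam("scene"); c=cv2.resize(d3["pixels"][150:270,190:310],(288,288),interpolation=cv2.INTER_CUBIC)
a=cv2.copyMakeBorder(a,0,192,0,0,0)
cv2.imwrite("pics/w7.png",np.hstack([a,np.vstack([b,c])]))
s=arm.observe();p=s["tool_pos"];print(p,s["wrist_force"],R.from_rotvec(s["tool_rot"]).as_matrix().round(4).tolist())
y=-.032;Rm=np.array([[np.cos(y),np.sin(y)],[-np.sin(y),np.cos(y)]]);print(Rm@(p[:2]-[.572,.0229])+[.075,0])
```

```text
[0.50098148 0.02477746 0.0565971 ] [-8.96330406  0.08539456 17.21188322] [[0.0337, 0.9994, -0.0014], [0.9994, -0.0337, -0.0001], [-0.0001, -0.0014, -1.0]]
[ 0.00395777 -0.0003957 ]
```

View pics/w7.png

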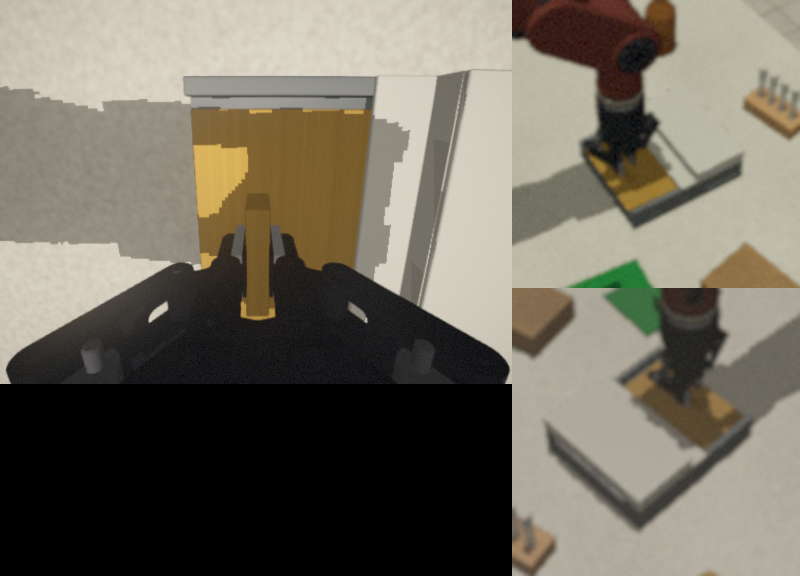

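The plate is tucked under the shut lid (lip edge at columns 357–375), square between the walls with its near edge flush at column 192. It is pressed with about 20 N at deck height, so I'm handing in.

```bash
python3 -c "
from rig import close_job
print(close_job())"
```

```text
the job is handed in; nothing more can be done
None
```

I handed in the job after about 14.4 s on the robot's clock: the lid is shut and the plate is tucked about 19 mm under its lip, square and centred, still gripped and pressed flat with about 20 N to hold the bar down; the hand-in gave no verdict.

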